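# Tension three spokes of a prototype wheel by counted quarter turns

### The arm

A 7-joint arm with a two-finger parallel gripper is mounted at the origin on the work surface. World frame = base frame: x ahead of the robot, y to its left, z up, the work surface at z = 0. Lengths are in m, angles in rad, forces in N, time in s.
With the tool pointing down it reaches from about 0.4 to 0.85 m from the base axis. Payload 10.4 kg.
Tool frame: the origin (TCP) lies midway between the tips of the shut fingers; the grasp point (between the pads) lies 19 mm behind it; z points along the fingers, y is the line along which they close (so a half turn about z gives the same grasp; the last joint's range is limited). The gripper opens to 87 mm and grips with 3 to 60 N. Pads are 19 mm wide; open, the fingers measure 117 mm over their backs; the gripper's body (75 mm by 190 mm) begins 51 mm behind the grasp point.
Start: joints at [1.127, 0.332, -0.065, 1.46, 0.022, 1.35, -0.088], TCP at [0.255, -0.57, 0.223] pointing down, gripper open.
Joint ranges: [-2.6, 2.6], [-0.5, 2.12], [-1.47, 1.34], [0.16, 2.42], [-1.27, 4.41], [0.06, 2.06], [-2.6, 2.6]. Speed limits (rad/s): [2.22, 2.22, 2.79, 2.79, 3.14, 3.14, 3.14].

### API

Orientations are given as a unit quaternion [w, x, y, z].
In Python, from rig import arm, cams gives the robot as it stands.
- The arm moves only by the tool servo_tool, never from a script. Its argument "commands" is one flat list of numbers, 7 for each row, row after row: the turn, a rotation vector about the world's x, y, z in degrees, then the shift along the world's x, y, z in mm, then the finger opening in mm, from 0 to 87. A call has 1 to 8 rows; each row is the pose to reach, as a shift and turn from the pose commanded when the call began; what a row does not reach only later rows make up. A row lasts 1/8 s, in which the tool goes at most 62.5 mm and 10.7 degrees, less where a joint would pass 70% of its speed; a pose out of reach is approached as far as the arm can. A call with a gripper value outside its range is refused whole. The fingers move at their own pace and stop on an object; "squeeze" is the grip in N (left out, the last holds). Time passes only in rows, so rows that repeat a pose let the fingers close. It gives the time, the measured TCP pose, the force, the opening and the grip force at its end, in the units of the state.
- arm.observe(): the state, without advancing time (a new reading comes with each control period).
- cams.grab_frame(name): name is "scene" or "top" or "wrist"; returns a dict with "img" (480x640x3 uint8, blue, green, red), "fx", "fy", "cx", "cy" (pixels), "cam_to_world" (4x4, takes a point from camera to world coordinates). Camera axes: x right, y down, z forward; pixel columns grow to the right and rows downward; lengths in m; the calibration is good to about 2 mm. A picture is of the moment at which its call begins. There is no depth.
- arm.sign_off(): hands the job in; it is judged then, once.
The state is a dict: "clock": time; "joint_pos": joint angles; "joint_velocities": joint speeds; "effort": joint torques, N m; "tool_pos": TCP position; "tcp_rot": TCP orientation; "contact_force": force on the tool from outside, world axes, zero at the start; "moment": the same for the moment, N m; "gripper_width": finger opening in m; "gripper_force": force on a finger pad.
Only numpy, scipy, OpenCV 4.12 (cv2) and the standard library are available. Lean on these libraries where they do the work, as an engineer would, in place of code of your own. Each camera call takes 0.05 s, during which the arm holds its last target. There are 200 camera calls.

### The job

Tension three spokes of the wheel on the board, in order: going clockwise (seen from above) from the black rubber valve stub, give the first nipple one quarter turn, then the second two quarter turns, then the third one quarter turn. Turn each clockwise and count only from where you feel it bite, since the wing first turns loosely by an unknown amount; do not overtighten or squeeze the wings hard, do not lean on the wheel, do not tighten or loosen the other three spokes, and leave everything else on the table where it is.

Things in the scene. Friction and masses are not known exactly. Their poses are not given: they have to be found in the camera images.
- wheel: fixed prototype wheel, 234 mm across, flat on a round plywood board. Pale wooden rim 34 mm wide, top face 45 mm above the table; aluminium hub. Six identical wing nipples on its rim, 60 degrees apart, 100 mm from the axis. Origin: on the axis at table height; z up; x points to the black rubber valve stub (16 mm thick, 20 mm high) on the rim, halfway between wing6 and wing1.
- wing1: grey plastic wing of the first nipple clockwise (seen from above) from the valve stub, 30 degrees from it: an upright bar 36 mm long (its x), 12 mm thick (its y), 28 mm high on a steel stem; turns about its upright z axis. Origin: on that axis at the rim's top face; the bar reaches from 23 to 51 mm above it. Clockwise tightens. It stays where it is left.
- wing2: grey plastic wing of the second nipple clockwise (seen from above) from the valve stub, 90 degrees from it; same shape, axes and behaviour as wing1. A grip of 40 to 60 N holds a wing without slipping; above about 90 N it is squeezed too hard.
- wing3: grey plastic wing of the third nipple clockwise (seen from above) from the valve stub, 150 degrees from it; same shape, axes and behaviour as wing1.
- wing4: grey plastic wing of the fourth nipple clockwise (seen from above) from the valve stub, 210 degrees from it; same shape, axes and behaviour as wing1. Its spoke is not to be tightened or loosened.
- wing5: grey plastic wing of the fifth nipple clockwise (seen from above) from the valve stub, 270 degrees from it; same shape, axes and behaviour as wing1. Its spoke is not to be tightened or loosened.
- wing6: grey plastic wing of the sixth nipple clockwise (seen from above) from the valve stub, 330 degrees from it; same shape, axes and behaviour as wing1. Its spoke is not to be tightened or loosened.
- spoke1_end (a point): top end of the 6 mm steel spoke in nipple 1, on its axis, 5 mm above wing1, 56 mm above the rim at the start. Wing1 first turns loosely (0.02 Nm) for an unseen 0.1 to 1.3 rad, different each time; then it bites: the torque climbs within 0.07 rad to 0.7 Nm and stays (0.15 Nm or more stays when a slow turn stops, less after a quick one). From there a clockwise quarter turn lifts this end 0.31 mm, too little to measure.
- spoke2_end (a point): top end of the 6 mm steel spoke in nipple 2, on its axis, 5 mm above wing2, 56 mm above the rim at the start. Same behaviour as nipple 1, with its own free play. Let go under load, a wing springs back about 0.05 rad; the spoke keeps its turn.
- spoke3_end (a point): top end of the 6 mm steel spoke in nipple 3, on its axis, 5 mm above wing3, 56 mm above the rim at the start. Same behaviour as nipple 1, with its own free play. Turned back anticlockwise, any nipple is loose for up to 1.6 rad from the bite and then loosens its spoke.
- spoke4_end (a point): top end of the 6 mm steel spoke in nipple 4, on its axis, 5 mm above wing4, 56 mm above the rim at the start. Not to be tightened or loosened.
- spoke5_end (a point): top end of the 6 mm steel spoke in nipple 5, on its axis, 5 mm above wing5, 56 mm above the rim at the start. Not to be tightened or loosened.
- spoke6_end (a point): top end of the 6 mm steel spoke in nipple 6, on its axis, 5 mm above wing6, 56 mm above the rim at the start. Not to be tightened or loosened.
- tape: bystander: roll of paper tape, 64 mm across, 19 mm high, lying on the hub round the axle stub. Origin under its middle.
- washer: bystander: steel washer, 26 mm across, 4 mm thick, lying on the rim between wing4 and wing5. Origin under its middle.
- can: bystander: paint can, 52 mm across, 170 mm high. Origin under its middle.
- cup: bystander: brown paper cup, 80 mm across, 100 mm high. Origin under its middle.
- jar: bystander: clear jar, 60 mm across, 75 mm high. Origin under its middle.
- driver: bystander: screwdriver lying on the table. Origin under its length; its x runs to the blade.
- gluegun: bystander: green glue gun lying on its side, 180 mm long, 30 mm high. Origin under its middle.

How it is judged:
On the way, in this order (a step that is already met when the one before it is completed fails the run):
1. the first nipple has had its one quarter turn after biting and is let go; the second and third spokes are not yet tightened (z of spoke1_end in the frame of wheel between 0.101263 and 0.101362 m and z of each of spoke2_end, spoke3_end in the frame of wheel below 0.10103 m and contact force between the fingers and wing1 below 0.5 N), for 0.2 s.
2. the second nipple has had its two quarter turns and is let go; the third spoke is not yet tightened (z of spoke1_end in the frame of wheel between 0.101263 and 0.101362 m and z of spoke2_end in the frame of wheel between 0.101575 and 0.101675 m and z of spoke3_end in the frame of wheel below 0.10103 m and contact force between the fingers and wing2 below 0.5 N), for 0.2 s.
3. the third nipple has had its one quarter turn and is let go (z of spoke1_end in the frame of wheel between 0.101263 and 0.101362 m and z of spoke2_end in the frame of wheel between 0.101575 and 0.101675 m and z of spoke3_end in the frame of wheel between 0.101263 and 0.101362 m and contact force between the fingers and wing3 below 0.5 N), for 0.2 s.
At the end, for the whole second after the job is handed in: spokes 1, 2 and 3 are drawn up by one, two and one quarter turns of their nipples past the bite, each within 0.25 rad (14 degrees, 0.05 mm at the spoke end), and the wings are let go (all of step 3 and contact force between the fingers and wing1 below 0.5 N and contact force between the fingers and wing2 below 0.5 N); the robot touches nothing.
It fails at once if one of the three spokes is loosened by more than a tenth of a turn, or overtightened by more than half a quarter turn past its count (z of any of spoke1_end, spoke2_end, spoke3_end in the frame of wheel below 0.100875 m or z of any of spoke1_end, spoke3_end in the frame of wheel above 0.101469 m or z of spoke2_end in the frame of wheel above 0.101781 m).
It fails at once if the spoke of one of the other three nipples is tightened or loosened (z of any of spoke4_end, spoke5_end, spoke6_end in the frame of wheel above 0.10104 m or z of any of spoke4_end, spoke5_end, spoke6_end in the frame of wheel below 0.10096 m).
It fails at once if the wheel is pressed harder than 25 N (contact force between the arm and wheel above 25 N).
It fails at once if a wing is squeezed or pressed hard (more than 200 N over both fingers) (contact force between the fingers and wing1 above 200 N or contact force between the fingers and wing2 above 200 N or contact force between the fingers and wing3 above 200 N).
It fails at once if a bystander is moved by more than 20 mm (distance of any of tape, washer, can, cup, jar, driver, gluegun from where it was at the start of the episode above 0.02 m).
It also fails if it takes over 72 s, if anything falls off the work surface, if the arm or the gripper's body presses on something with over 40 N, if the wrist force passes 120 N, or if a joint passes its speed limit or range.

## Working session

There is one attempt and no reset: what is moved stays moved. The work goes in short steps, Python scripts to look and compute and a tool call to move; the robot and the scene stay as the last step left them, time stands still between calls to the robot, and variables do not carry over. Pictures are saved under pics/ and viewed, at most 10 in all, crops included, and the job is handed in when it is done.

Besides the shell and the picture viewer there is one more tool, called after "Emit:" in YAML: its name, and indented under it one key for each argument. servo_tool: Moves the arm, as the interface text tells. Its arguments: {"type":"object","properties":{"commands":{"type":"array","items":{"type":"number"}},"squeeze":{"type":"number"}},"required":["commands"]}

```bash
mkdir -p pics
python3 - <<'E'
from rig import arm,cams
import cv2,numpy as np
s=arm.observe();print({k:np.round(v,3).tolist() for k,v in s.items()})
for n in("scene","top"):
    f=cams.grab_frame(n);cv2.imwrite(f"pics/{n}0.png",f["img"]);print(n,f["fx"],f["cx"],f["cy"],np.round(f["cam_to_world"],3).tolist())
E
```

```text
{'clock': 0.0, 'joint_pos': [1.127, 0.333, -0.065, 1.461, 0.022, 1.35, -0.088], 'joint_velocities': [-0.001, 0.0, 0.0, 0.0, 0.0, 0.0, 0.001], 'effort': [-0.001, -62.325, 0.024, -38.99, -0.062, 0.04, 0.0], 'tool_pos': [0.255, -0.57, 0.222], 'tcp_rot': [-0.001, 0.978, 0.209, -0.0], 'contact_force': [-0.971, -0.249, -0.68], 'moment': [0.014, -0.044, -0.003], 'gripper_force': 0.0, 'gripper_width': 0.087}
scene 511.0709453398174 321.8955678552592 247.37580172533555 [[-0.794, 0.332, -0.51, 1.232], [0.608, 0.456, -0.649, 0.834], [0.017, -0.825, -0.564, 0.797], [0.0, 0.0, 0.0, 1.0]]
top 448.31828397993405 324.4932190426223 232.12208526471582 [[0.028, -0.989, 0.145, 0.418], [-1.0, -0.028, -0.002, 0.003], [0.006, -0.145, -0.989, 1.252], [0.0, 0.0, 0.0, 1.0]]
```

View pics/top0.png

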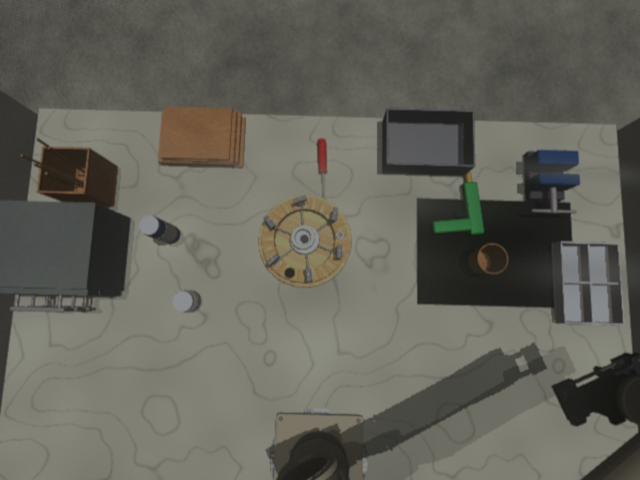

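View pics/scene0.png

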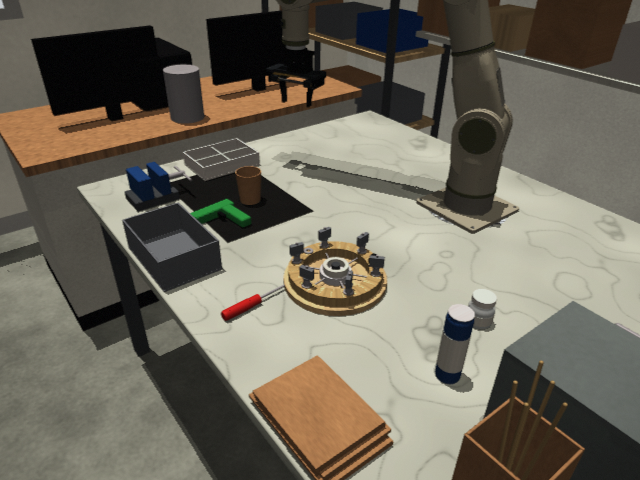

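The top view shows the wheel centre near (305,240) and the valve at (289,272). Going clockwise, wing1 is at about (270,262), wing2 at (269,224), wing3 at (299,202), wing4 at (334,216), wing5 at (338,252) and wing6 at (308,275). The can is at (158,230) and the jar at (186,300), both well to the left.

```bash
cat > h.py <<'E'
from rig import arm,cams
import cv2,numpy as np
def ray(f,u,v,z):
    T=f["cam_to_world"];d=T[:3,:3]@np.array([(u-f["cx"])/f["fx"],(v-f["cy"])/f["fy"],1]);o=T[:3,3]
    return o+d*(z-o[2])/d[2]
def st():
    s=arm.observe();print({k:np.round(s[k],4).tolist() for k in("clock","tool_pos","tcp_rot","contact_force","moment","gripper_width","gripper_force","joint_pos")});return s
E
python3 - <<'E'
from h import *
f=cams.grab_frame("top");im=f["img"]
hsv=cv2.cvtColor(im,cv2.COLOR_BGR2HSV)
m=cv2.inRange(hsv,(10,60,70),(30,255,255));m[:,:240]=0;m[:,370:]=0;m[:180]=0;m[300:]=0
c=max(cv2.findContours(m,0,2)[0],key=cv2.contourArea)
e=cv2.fitEllipse(cv2.convexHull(c));print(e)
for z in(0.01,0.045):print(z,ray(f,*e[0],z))
C=ray(f,305,240,.045)
for n,p in dict(valve=(289,272)).items():print(n,ray(f,*p,.06))
for n,p in dict(w1=(270,262),w2=(269,224),w3=(299,202),w6=(308,275)).items():print(n,ray(f,*p,.09))
cv2.imwrite("pics/c.png",cv2.resize(im[180:300,240:370],None,fx=5,fy=5,interpolation=cv2.INTER_CUBIC))
E
```

```text
((304.5458068847656, 240.8336639404297), (91.75305938720703, 92.6732177734375), 79.93965911865234)
0.01 [0.57467732 0.05551749 0.01      ]
0.045 [0.57026877 0.05402577 0.045     ]
valve [0.48393462 0.09173583 0.06      ]
w1 [0.50674941 0.13974396 0.09      ]
w2 [0.60645808 0.14690939 0.09      ]
w3 [0.66767915 0.07032366 0.09      ]
w6 [0.47593441 0.04013724 0.09      ]
```

View pics/c.png

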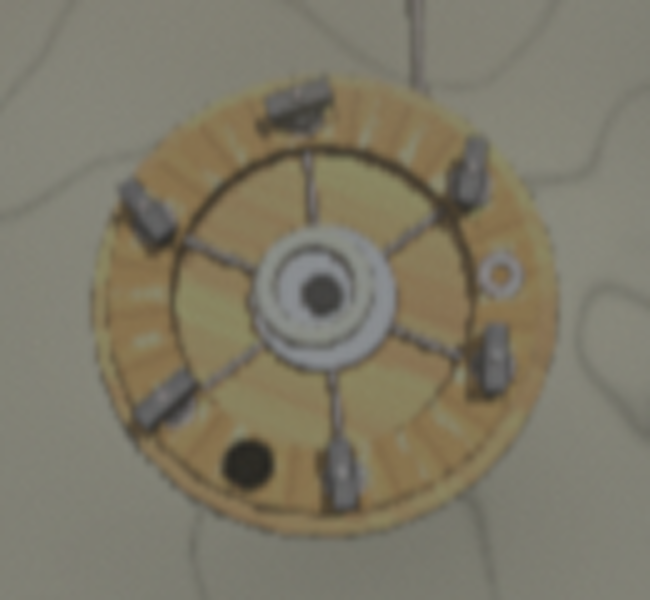

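The crop confirms the layout: the valve is at bearing about 157° and the wheel centre is near (0.573, 0.055). That puts wing1 at about 127°, wing2 at 67° and wing3 at 7°. Next I move the wrist camera over the wheel.

Emit:
servo_tool:
  commands: [0, 0, 0, 0, 0, 60, 87, 0, 0, 0, 0, 0, 120, 87, 0, 0, 0, 25, 50, 140, 87, 0, 0, 0, 50, 100, 150, 87, 0, 0, 0, 75, 150, 150, 87, 0, 0, 0, 100, 205, 150, 87, 0, 0, 0, 130, 255, 150, 87, 0, 0, 0, 155, 310, 150, 87]

```text
clock: 1.15
tool_pos: [0.4109, -0.2587, 0.3724]
tcp_rot: [0.0, 0.978, 0.209, -0.0]
contact_force: [0.6, -0.0, -0.2]
gripper_width: 0.0871
gripper_force: 0.0
```

Emit:
servo_tool:
  commands: [0, 0, 0, 25, 50, 0, 87, 0, 0, 0, 50, 100, 0, 87, 0, 0, 0, 75, 150, 0, 87, 0, 0, 0, 100, 205, 0, 87, 0, 0, 0, 125, 255, 0, 87, 0, 0, 0, 145, 310, 0, 87, 0, 0, 0, 145, 310, 0, 87, 0, 0, 0, 145, 310, 0, 87]

```text
clock: 2.15
tool_pos: [0.5553, 0.0491, 0.3722]
tcp_rot: [0.0, 0.978, 0.209, -0.0]
contact_force: [-0.1, -1.1, -0.1]
gripper_width: 0.0869
gripper_force: 0.0
```

Run:
```python
from h import *
st();f=cams.grab_frame("wrist");cv2.imwrite("pics/w1.png",f["img"]);print(f["fx"],f["cx"],f["cy"],np.round(f["cam_to_world"],3).tolist())
```

```text
{'clock': 2.15, 'tool_pos': [0.5553, 0.0491, 0.3722], 'tcp_rot': [0.0001, 0.9779, 0.2089, -0.0004], 'contact_force': [-0.135, -1.0912, -0.0666], 'moment': [-0.0216, 0.0048, -0.0142], 'gripper_width': 0.0869, 'gripper_force': 0.0, 'joint_pos': [0.3666, 0.2024, -0.6417, 1.3477, 0.121, 1.6313, -1.4078]}
342.98301399071795 325.80222387932173 238.71662284884368 [[0.408, -0.881, -0.24, 0.621], [-0.913, -0.394, -0.108, 0.079], [0.0, 0.263, -0.965, 0.533], [0.0, 0.0, 0.0, 1.0]]
```

View pics/w1.png

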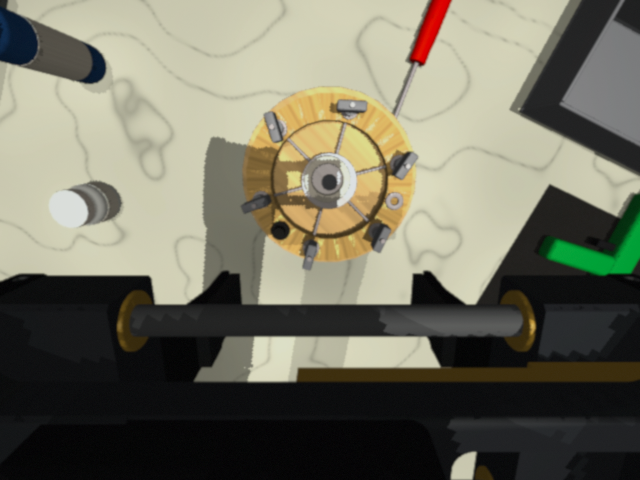

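The wrist view shows all six wings, with the valve at (280,230), the hub at (328,182) and wing1 at (256,203). Joint 7 has room to turn clockwise once yawed counter-clockwise. I'll drop lower for a sharper measurement.

Emit:
servo_tool:
  commands: [0, 0, 0, -15, -8, -55, 87, 0, 0, 0, -25, -15, -110, 87, 0, 0, 0, -25, -15, -110, 87, 0, 0, 0, -25, -15, -110, 87]

```text
clock: 2.7
tool_pos: [0.5318, 0.0342, 0.2654]
tcp_rot: [0.0, 0.978, 0.208, 0.002]
contact_force: [-0.1, 0.3, 0.6]
gripper_width: 0.0872
gripper_force: 0.0
```

Run:
```python
from h import *
st();f=cams.grab_frame("wrist");im=f["img"]
# rectify on z=.096, 0.4mm/px, x up y left, about (0.573,0.055)
C=np.array([.573,.055]);s=.0004;N=750
T=np.linalg.inv(f["cam_to_world"]);K=np.array([[f["fx"],0,f["cx"]],[0,f["fy"],f["cy"]],[0,0,1]])
def rect(z):
    W=np.array([[0,-s,C[0]+s*N/2],[-s,0,C[1]+s*N/2],[0,0,z],[0,0,1]])
    return cv2.warpPerspective(im,K@(T[:3]@W),(N,N),flags=cv2.INTER_LINEAR|cv2.WARP_INVERSE_MAP)
r=rect(.096);np.save("rect.npy",r);cv2.imwrite("pics/r.png",cv2.resize(r,(600,600)))
r=rect(.045);cv2.imwrite("pics/r45.png",r)
```

```text
{'clock': 2.7, 'tool_pos': [0.5318, 0.0342, 0.2654], 'tcp_rot': [0.0003, 0.9781, 0.2082, 0.0018], 'contact_force': [-0.0845, 0.2552, 0.5599], 'moment': [0.0364, -0.0303, -0.0062], 'gripper_width': 0.0872, 'gripper_force': 0.0, 'joint_pos': [0.4244, 0.1554, -0.6354, 1.6142, 0.094, 1.3993, -1.3723]}
```

View pics/r.png

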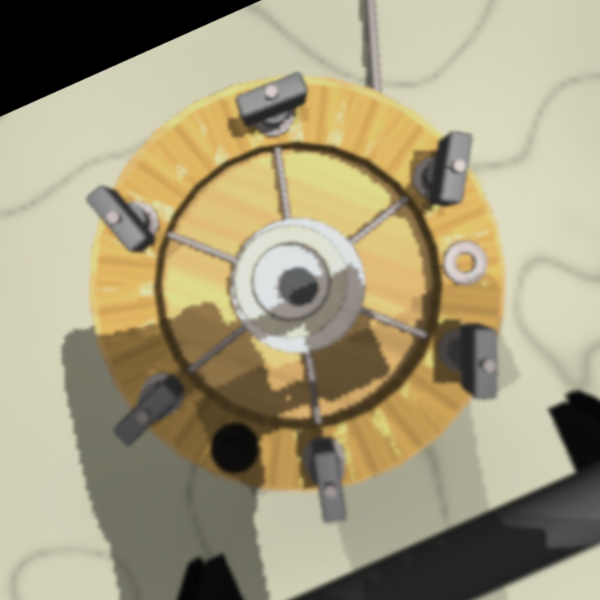

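The rectified view, at 0.5 mm/px on z=0.096, shows the spoke ends at w1 (143,417), w2 (113,217), w3 (271,92), w4 (459,166), w5 (488,366) and w6 (330,492). The opposite spacing is 202 mm, against an expected 200 × 1.015. That gives a centre of (0.5775, 0.0548) and bearings of 128.4°, 68.4° and 8.4°. Next come the wing angles.

Run:
```python
from h import *
r=np.load("rect.npy");out=[]
for n,(u,v) in dict(w1=(143,417),w2=(113,217),w3=(271,92)).items():
    u=int(u*1.25);v=int(v*1.25);c=r[v-62:v+62,u-62:u+62]
    g=cv2.cvtColor(c,cv2.COLOR_BGR2HSV)
    m=((g[...,1]<75)&(g[...,2]<150)&(g[...,2]>20)).astype(np.uint8)
    l,lab=cv2.connectedComponents(m);m=(lab==max(range(1,l),key=lambda k:(lab[42:82,42:82]==k).sum())).astype(np.uint8)
    # top-face intensity from values near the dot
    b=cv2.minAreaRect(max(cv2.findContours(m,0,2)[0],key=cv2.contourArea));print(n,b,np.percentile(g[...,2][m>0],[10,30,50,70,90]))
    lines=cv2.HoughLinesP(cv2.Canny(cv2.resize(c,None,fx=2,fy=2,interpolation=2),40,100),1,np.pi/360,25,minLineLength=35,maxLineGap=6)
    for L in ([] if lines is None else lines[:,0]):
        a=np.degrees(np.arctan2(-(L[2]-L[0]),-(L[3]-L[1])))%180;print("  ",L,round(a,1),round(np.hypot(L[2]-L[0],L[3]-L[1])*.2,1),"mm")
    out.append(cv2.resize(c,(266,266),interpolation=2))
cv2.imwrite("pics/ww.png",np.hstack(out))
```

```text
w1 ((61.49999237060547, 61.49999237060547), (122.99998474121094, 122.99998474121094), 0.0) [ 70.  83. 115. 116. 118.]
w2 ((76.11475372314453, 59.737701416015625), (94.7472915649414, 48.3979377746582), 50.19442367553711) [ 56.  98. 131. 140. 146.]
   [ 64  92 132 174] 39.7 21.3 mm
   [130  58 176 110] 41.5 13.9 mm
   [116 156 144 191] 38.7 9.0 mm
   [233 235 242 195] 167.3 8.2 mm
w3 ((68.93958282470703, 81.75017547607422), (63.57461929321289, 88.42108154296875), 68.03943634033203) [ 38.  63. 100. 134. 145.]
   [101 109 187  72] 113.3 18.7 mm
   [161 245 222 245] 90.0 12.2 mm
   [ 41 132 117  99] 113.5 16.6 mm
   [198  74 218 116] 25.5 9.3 mm
   [107 195 158 172] 114.3 11.2 mm
   [105 231 146 212] 114.9 9.0 mm
```

View pics/ww.png

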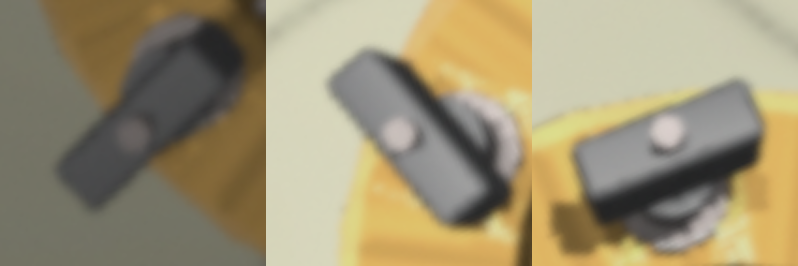

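In the crop, wing1 lies at about 135° (edges at 134° and 137°), wing2 at about 40° and wing3 at about 113.5°. The spoke ends sit at the bar centres. I'm moving above wing1 now, yawing +111° with a narrowed opening.

Emit:
servo_tool:
  commands: [0, 0, 10.5, -2, 12, 0, 45, 0, 0, 21, -4, 24, 0, 45, 0, 0, 31.5, -6, 36, 0, 45, 0, 0, 42, -8, 48, 0, 45, 0, 0, 52.5, -10, 60, 0, 45, 0, 0, 63, -12, 75, 0, 45, 0, 0, 73.5, -14, 90, 0, 45, 0, 0, 84, -15, 99, 0, 45]
  squeeze: 50

```text
clock: 3.75
tool_pos: [0.5168, 0.1352, 0.2655]
tcp_rot: [0.001, 0.584, 0.812, 0.002]
contact_force: [-0.0, -0.5, 0.4]
gripper_width: 0.0453
gripper_force: 0.0
```

Emit:
servo_tool:
  commands: [0, 0, 10.5, 0, 0, -25, 45, 0, 0, 21, 0, 0, -50, 45, 0, 0, 27, 0, 0, -75, 45, 0, 0, 27, 0, 0, -100, 45, 0, 0, 27, 0, 0, -100, 45, 0, 0, 27, 0, 0, -100, 45]

```text
clock: 4.5
tool_pos: [0.5168, 0.1341, 0.1648]
tcp_rot: [0.001, 0.382, 0.924, 0.001]
contact_force: [-0.1, -0.3, -0.2]
gripper_width: 0.0448
gripper_force: 0.0
```

```bash
cat >> h.py <<'E'
def q():
    s=arm.observe();w,x,y,z=s["tcp_rot"]
    from scipy.spatial.transform import Rotation as R
    Y=R.from_quat([x,y,z,w]).as_matrix()
    print("t%.2f p"%s["clock"],np.round(np.array(s["tool_pos"])*1e3,1),"yaw %.2f tilt %.2f"%(np.degrees(np.arctan2(Y[1,1],Y[0,1])),np.degrees(np.arccos(-Y[2,2]))),"F",np.round(s["contact_force"],1),"M",np.round(s["moment"],3),"w %.1f g %.1f q7 %.2f"%(s["gripper_width"]*1e3,s["gripper_force"],s["joint_pos"][6]))
E
python3 -c "from h import *;q()"
```

```text
t4.50 p [516.8 134.1 164.8] yaw 45.10 tilt 0.17 F [-0.1 -0.3 -0.2] M [ 0.037 -0.147  0.011] w 44.8 g 0.0 q7 0.27
```

Emit:
servo_tool:
  commands: [0, 0, 0, -1.4, -0.9, -30, 45, 0, 0, 0, -1.4, -0.9, -60, 45, 0, 0, 0, -1.4, -0.9, -80, 45, 0, 0, 0, -1.4, -0.9, -97, 45, 0, 0, 0, -1.4, -0.9, -97, 45, 0, 0, 0, -1.4, -0.9, -97, 45]

```text
clock: 5.25
tool_pos: [0.5145, 0.1329, 0.0664]
tcp_rot: [0.0, 0.382, 0.924, 0.0]
contact_force: [-0.1, 0.6, -0.4]
gripper_width: 0.045
gripper_force: 0.0
```

```bash
python3 -c "
from h import *;q()
f=cams.grab_frame('wrist');cv2.imwrite('pics/g1.png',f['img'])"
```

```text
t5.25 p [514.5 132.9  66.4] yaw 45.11 tilt 0.07 F [-0.1  0.6 -0.4] M [ 0.075 -0.131  0.042] w 45.0 g 0.0 q7 0.19
```

View pics/g1.png

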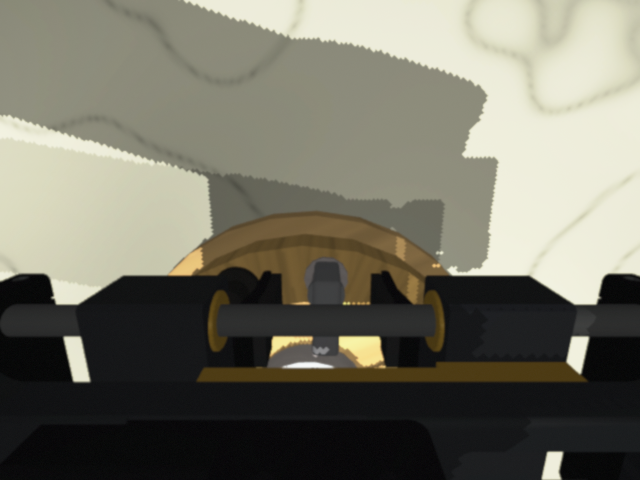

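The wing at (325,285) sits centred between the fingers at (265 and 385, 290). Closing.

Emit:
servo_tool:
  commands: [0, 0, 0, 0, 0, 0, 0, 0, 0, 0, 0, 0, 0, 0, 0, 0, 0, 0, 0, 0, 0, 0, 0, 0, 0, 0, 0, 0, 0, 0, 0, 0, 0, 0, 0]
  squeeze: 50

```text
clock: 5.92
tool_pos: [0.5144, 0.133, 0.066]
tcp_rot: [0.0, 0.382, 0.924, 0.001]
contact_force: [0.6, 1.9, 3.6]
gripper_width: 0.0118
gripper_force: 57.7
```

```bash
python3 -c "from h import *;q()"
```

```text
t5.92 p [514.4 133.   66. ] yaw 45.12 tilt 0.08 F [0.6 1.9 3.6] M [ 0.278 -0.425  0.004] w 11.8 g 57.7 q7 0.19
```

Emit:
servo_tool:
  commands: [0, 0, -3, 0, 0, 0, 0, 0, 0, -3, 0, 0, 0, 0]

```text
clock: 6.18
tool_pos: [0.5145, 0.1331, 0.066]
tcp_rot: [0.0, 0.406, 0.914, 0.001]
contact_force: [1.7, 2.4, 3.2]
gripper_width: 0.0118
gripper_force: 57.8
```

```bash
python3 -c "from h import *;q()"
```

```text
t6.17 p [514.5 133.1  66. ] yaw 42.14 tilt 0.08 F [1.7 2.4 3.2] M [ 0.436 -0.527  0.086] w 11.8 g 57.8 q7 0.15
```

Forces are low, so the grasp is centred. I'll feel for the bite in small steps. The whole batch stays well under a quarter turn.

Emit:
servo_tool:
  commands: [0, 0, -4, 0, 0, 0, 0, 0, 0, -4, 0, 0, 0, 0]

```text
clock: 6.42
tool_pos: [0.5145, 0.133, 0.066]
tcp_rot: [0.0, 0.437, 0.9, 0.001]
contact_force: [3.4, 2.5, 4.2]
gripper_width: 0.0118
gripper_force: 58.3
```

```bash
python3 -c "from h import *;q()"
```

```text
t6.42 p [514.5 133.   66. ] yaw 38.20 tilt 0.09 F [3.4 2.5 4.2] M [ 0.573 -0.732  0.064] w 11.8 g 58.3 q7 0.08
```

Emit:
servo_tool:
  commands: [0, 0, -4, 0, 0, 0, 0, 0, 0, -4, 0, 0, 0, 0]

```text
clock: 6.68
tool_pos: [0.5145, 0.1331, 0.066]
tcp_rot: [0.0, 0.468, 0.884, 0.001]
contact_force: [3.7, 3.7, 6.0]
gripper_width: 0.0116
gripper_force: 58.5
```

```bash
python3 -c "from h import *;q()"
```

```text
t6.67 p [514.5 133.1  66. ] yaw 34.24 tilt 0.09 F [3.7 3.7 6. ] M [ 0.687 -0.861  0.1  ] w 11.6 g 58.5 q7 0.02
```

Emit:
servo_tool:
  commands: [0, 0, -4, 0, 0, 0, 0, 0, 0, -4, 0, 0, 0, 0]

```text
clock: 6.92
tool_pos: [0.5146, 0.1331, 0.066]
tcp_rot: [0.0, 0.498, 0.867, 0.001]
contact_force: [3.7, 2.6, 5.9]
gripper_width: 0.0113
gripper_force: 58.5
```

```bash
python3 -c "from h import *;q()"
```

```text
t6.92 p [514.6 133.1  66. ] yaw 30.28 tilt 0.10 F [3.7 2.6 5.9] M [ 0.815 -1.006  0.054] w 11.3 g 58.5 q7 -0.05
```

Emit:
servo_tool:
  commands: [0, 0, -4, 0, 0, 0, 0, 0, 0, -4, 0, 0, 0, 0]

```text
clock: 7.18
tool_pos: [0.5146, 0.1331, 0.066]
tcp_rot: [0.001, 0.528, 0.849, 0.001]
contact_force: [4.7, 3.3, 5.9]
gripper_width: 0.0116
gripper_force: 58.4
```

```bash
python3 -c "from h import *;q()"
```

```text
t7.17 p [514.6 133.1  66. ] yaw 26.29 tilt 0.10 F [4.7 3.3 5.9] M [ 0.899 -1.061  0.145] w 11.6 g 58.4 q7 -0.11
```

Emit:
servo_tool:
  commands: [0, 0, -4, 0, 0, 0, 0, 0, 0, -4, 0, 0, 0, 0]

```text
clock: 7.42
tool_pos: [0.5146, 0.1332, 0.066]
tcp_rot: [0.001, 0.557, 0.831, 0.001]
contact_force: [4.7, 3.2, 4.6]
gripper_width: 0.0117
gripper_force: 58.1
```

```bash
python3 -c "from h import *;q()"
```

```text
t7.42 p [514.6 133.2  66. ] yaw 22.35 tilt 0.11 F [4.7 3.2 4.6] M [ 0.762 -1.115  0.631] w 11.7 g 58.1 q7 -0.18
```

Emit:
servo_tool:
  commands: [0, 0, -4, 0, 0, 0, 0, 0, 0, -4, 0, 0, 0, 0]

```text
clock: 7.68
tool_pos: [0.5147, 0.1332, 0.066]
tcp_rot: [0.001, 0.585, 0.811, 0.001]
contact_force: [5.0, 3.1, 5.7]
gripper_width: 0.0116
gripper_force: 58.0
```

```bash
python3 -c "from h import *;q()"
```

```text
t7.67 p [514.7 133.2  66. ] yaw 18.34 tilt 0.12 F [5.  3.1 5.7] M [ 0.731 -1.173  0.654] w 11.6 g 58.0 q7 -0.24
```

Emit:
servo_tool:
  commands: [0, 0, -4, 0, 0, 0, 0, 0, 0, -4, 0, 0, 0, 0]

```text
clock: 7.92
tool_pos: [0.5148, 0.1332, 0.0661]
tcp_rot: [0.001, 0.613, 0.79, 0.001]
contact_force: [4.0, 4.2, 2.9]
gripper_width: 0.0116
gripper_force: 58.0
```

```bash
python3 -c "from h import *;q()"
```

```text
t7.92 p [514.8 133.2  66.1] yaw 14.34 tilt 0.13 F [4.  4.2 2.9] M [ 0.816 -1.273  0.659] w 11.6 g 58.0 q7 -0.31
```

Emit:
servo_tool:
  commands: [0, 0, -4, 0, 0, 0, 0, 0, 0, -4, 0, 0, 0, 0]

```text
clock: 8.18
tool_pos: [0.5148, 0.1332, 0.066]
tcp_rot: [0.001, 0.64, 0.768, 0.001]
contact_force: [5.2, 4.3, 3.6]
gripper_width: 0.0117
gripper_force: 58.0
```

```bash
python3 -c "from h import *;q()"
```

```text
t8.18 p [514.8 133.2  66. ] yaw 10.35 tilt 0.13 F [5.2 4.3 3.6] M [ 0.853 -1.319  0.651] w 11.7 g 58.0 q7 -0.37
```

The bite shows at yaw 26 to 23°, where Mz jumps to 0.63. The target yaw is about −65.5°, so I have 76° more to turn.

Emit:
servo_tool:
  commands: [0, 0, -6, 0, 0, 0, 0, 0, 0, -12, 0, 0, 0, 0, 0, 0, -18, 0, 0, 0, 0, 0, 0, -24, 0, 0, 0, 0, 0, 0, -30, 0, 0, 0, 0, 0, 0, -36, 0, 0, 0, 0, 0, 0, -42, 0, 0, 0, 0, 0, 0, -42, 0, 0, 0, 0]

```text
clock: 9.18
tool_pos: [0.5154, 0.1331, 0.0661]
tcp_rot: [0.001, 0.873, 0.487, 0.002]
contact_force: [7.2, 3.8, 1.7]
gripper_width: 0.0119
gripper_force: 57.6
```

```bash
python3 -c "from h import *;q()"
```

```text
t9.18 p [515.4 133.1  66.1] yaw -31.71 tilt 0.20 F [7.2 3.8 1.7] M [ 0.783 -1.973  0.503] w 11.9 g 57.6 q7 -1.06
```

Emit:
servo_tool:
  commands: [0, 0, -6, 0, 0, 0, 0, 0, 0, -12, 0, 0, 0, 0, 0, 0, -18, 0, 0, 0, 0, 0, 0, -24, 0, 0, 0, 0, 0, 0, -29, 0, 0, 0, 0, 0, 0, -34, 0, 0, 0, 0, 0, 0, -34, 0, 0, 0, 0, 0, 0, -34, 0, 0, 0, 0]

```text
clock: 10.18
tool_pos: [0.5157, 0.1327, 0.066]
tcp_rot: [0.0, 0.977, 0.211, 0.002]
contact_force: [9.3, 2.1, 1.0]
gripper_width: 0.0117
gripper_force: 57.4
```

```bash
python3 -c "from h import *;q()"
```

```text
t10.18 p [515.7 132.7  66. ] yaw -65.64 tilt 0.21 F [9.3 2.1 1. ] M [ 0.573 -2.23   0.62 ] w 11.7 g 57.4 q7 -1.63
```

Emit:
servo_tool:
  commands: [0, 0, 0, 0, 0, 0, 45, 0, 0, 0, 0, 0, 0, 45, 0, 0, 0, 0, 0, 0, 45, 0, 0, 0, 0, 0, 30, 45, 0, 0, 0, 0, 0, 60, 45, 0, 0, 0, 0, 0, 80, 45, 0, 0, 0, 0, 0, 80, 45]

```text
clock: 11.05
tool_pos: [0.5144, 0.1326, 0.1465]
tcp_rot: [0.0, 0.978, 0.209, 0.001]
contact_force: [-0.3, 0.2, -0.2]
gripper_width: 0.0449
gripper_force: 0.0
```

Emit:
servo_tool:
  commands: [0, 0, 10.5, 13, 2, 0, 45, 0, 0, 21, 26, 4, 0, 45, 0, 0, 31.5, 39, 6, 0, 45, 0, 0, 42, 52, 8, 0, 45, 0, 0, 52.5, 65, 10, 0, 45, 0, 0, 63, 78, 12, 0, 45, 0, 0, 73.5, 90, 14, 0, 45, 0, 0, 84, 98, 15, 0, 45]

```text
clock: 12.05
tool_pos: [0.6115, 0.1475, 0.1436]
tcp_rot: [-0.001, 0.584, 0.812, -0.001]
contact_force: [-0.3, -0.6, 0.1]
gripper_width: 0.0452
gripper_force: 0.0
```

Emit:
servo_tool:
  commands: [0, 0, 10.5, 0, 0, 0, 45, 0, 0, 21, 0, 0, 0, 45, 0, 0, 31.5, 0, 0, 0, 45, 0, 0, 42, 0, 0, 0, 45, 0, 0, 52.5, 0, 0, 0, 45, 0, 0, 63, 0, 0, 0, 45, 0, 0, 73.5, 0, 0, 0, 45, 0, 0, 84, 0, 0, 0, 45]

```text
clock: 13.05
tool_pos: [0.6112, 0.1474, 0.1439]
tcp_rot: [-0.001, -0.109, 0.994, 0.0]
contact_force: [0.0, -0.3, 0.8]
gripper_width: 0.0447
gripper_force: 0.0
```

Emit:
servo_tool:
  commands: [0, 0, 10.5, 0, 0, 0, 45, 0, 0, 21, 0, 0, 0, 45, 0, 0, 27.6, 0, 0, 0, 45, 0, 0, 27.6, 0, 0, 0, 45, 0, 0, 27.6, 0, 0, 0, 45]

```text
clock: 13.68
tool_pos: [0.6116, 0.1475, 0.1448]
tcp_rot: [-0.001, -0.339, 0.941, 0.0]
contact_force: [-1.0, 0.9, -0.2]
gripper_width: 0.0448
gripper_force: 0.0
```

```bash
python3 -c "
from h import *;q()
f=cams.grab_frame('wrist');cv2.imwrite('pics/g2.png',f['img'])"
```

```text
t13.68 p [611.6 147.5 144.8] yaw 129.58 tilt 0.07 F [-1.   0.9 -0.2] M [ 0.128 -0.067  0.03 ] w 44.8 g 0.0 q7 1.60
```

View pics/g2.png

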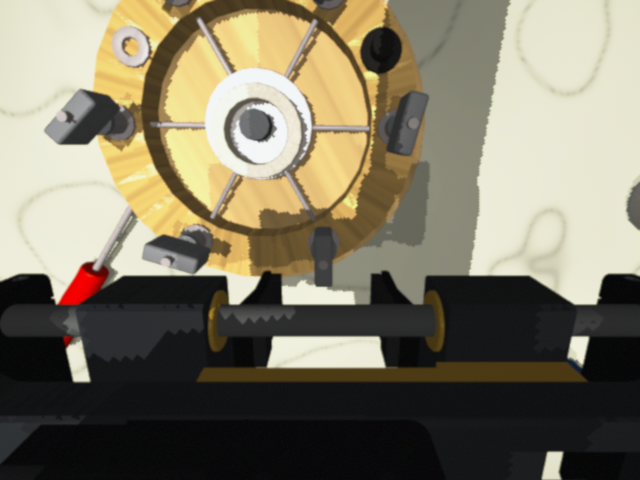

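Wing2 at (322,255) lines up with the gap between the fingers, centred at 326. Descending and gripping.

Emit:
servo_tool:
  commands: [0, 0, 0, 2.7, 0.3, -30, 45, 0, 0, 0, 2.7, 0.3, -60, 45, 0, 0, 0, 2.7, 0.3, -78, 45, 0, 0, 0, 2.7, 0.3, -78, 45, 0, 0, 0, 2.7, 0.3, -78, 45]

```text
clock: 14.35
tool_pos: [0.6152, 0.1483, 0.0687]
tcp_rot: [0.001, -0.34, 0.941, 0.0]
contact_force: [-0.1, -0.2, -0.8]
gripper_width: 0.0452
gripper_force: 0.0
```

```bash
python3 -c "from h import *;q()"
```

```text
t14.35 p [615.2 148.3  68.7] yaw 129.70 tilt 0.08 F [-0.1 -0.2 -0.8] M [ 0.149 -0.049 -0.004] w 45.2 g 0.0 q7 1.56
```

Emit:
servo_tool:
  commands: [0, 0, 0, 0, 0, 0, 0, 0, 0, 0, 0, 0, 0, 0, 0, 0, 0, 0, 0, 0, 0, 0, 0, 0, 0, 0, 0, 0, 0, 0, 0, 0, 0, 0, 0]
  squeeze: 50

```text
clock: 14.98
tool_pos: [0.6147, 0.1478, 0.0677]
tcp_rot: [0.0, -0.34, 0.941, -0.0]
contact_force: [0.2, -0.8, -0.0]
gripper_width: 0.0116
gripper_force: 50.0
```

```bash
python3 -c "from h import *;q()"
```

```text
t14.97 p [614.7 147.8  67.7] yaw 129.70 tilt 0.01 F [ 0.2 -0.8 -0. ] M [ 0.07  -0.142 -0.012] w 11.6 g 50.0 q7 1.56
```

Emit:
servo_tool:
  commands: [0, 0, -4, 0, 0, 0, 0, 0, 0, -4, 0, 0, 0, 0]

```text
clock: 15.22
tool_pos: [0.6147, 0.1478, 0.0677]
tcp_rot: [0.0, -0.307, 0.952, -0.0]
contact_force: [0.2, -0.9, 1.0]
gripper_width: 0.0118
gripper_force: 50.0
```

```bash
python3 -c "from h import *;q()"
```

```text
t15.22 p [614.7 147.8  67.7] yaw 125.72 tilt 0.01 F [ 0.2 -0.9  1. ] M [-0.022 -0.19  -0.009] w 11.8 g 50.0 q7 1.49
```

Emit:
servo_tool:
  commands: [0, 0, -4, 0, 0, 0, 0, 0, 0, -4, 0, 0, 0, 0]

```text
clock: 15.48
tool_pos: [0.6148, 0.1477, 0.0677]
tcp_rot: [0.0, -0.274, 0.962, -0.0]
contact_force: [1.1, -1.7, 0.1]
gripper_width: 0.0117
gripper_force: 50.0
```

```bash
python3 -c "from h import *;q()"
```

```text
t15.47 p [614.8 147.7  67.7] yaw 121.79 tilt 0.02 F [ 1.1 -1.7  0.1] M [-0.077 -0.296  0.025] w 11.7 g 50.0 q7 1.43
```

Emit:
servo_tool:
  commands: [0, 0, -4, 0, 0, 0, 0, 0, 0, -4, 0, 0, 0, 0]

```text
clock: 15.72
tool_pos: [0.6148, 0.1477, 0.0677]
tcp_rot: [0.0, -0.241, 0.971, -0.0]
contact_force: [0.8, -1.2, 1.2]
gripper_width: 0.0117
gripper_force: 50.0
```

```bash
python3 -c "from h import *;q()"
```

```text
t15.72 p [614.8 147.7  67.7] yaw 117.83 tilt 0.03 F [ 0.8 -1.2  1.2] M [-0.136 -0.351  0.013] w 11.7 g 50.0 q7 1.37
```

Emit:
servo_tool:
  commands: [0, 0, -4, 0, 0, 0, 0, 0, 0, -4, 0, 0, 0, 0]

```text
clock: 15.98
tool_pos: [0.6149, 0.1476, 0.0677]
tcp_rot: [0.0, -0.207, 0.978, -0.0]
contact_force: [1.4, -1.7, 1.0]
gripper_width: 0.0119
gripper_force: 50.0
```

```bash
python3 -c "from h import *;q()"
```

```text
t15.97 p [614.9 147.6  67.7] yaw 113.85 tilt 0.03 F [ 1.4 -1.7  1. ] M [-0.355 -0.393  0.004] w 11.9 g 50.0 q7 1.30
```

Emit:
servo_tool:
  commands: [0, 0, -4, 0, 0, 0, 0, 0, 0, -4, 0, 0, 0, 0]

```text
clock: 16.23
tool_pos: [0.6149, 0.1476, 0.0677]
tcp_rot: [0.0, -0.172, 0.985, -0.0]
contact_force: [1.8, -3.4, 1.6]
gripper_width: 0.0114
gripper_force: 50.0
```

```bash
python3 -c "from h import *;q()"
```

```text
t16.23 p [614.9 147.6  67.7] yaw 109.86 tilt 0.03 F [ 1.8 -3.4  1.6] M [-0.439 -0.494  0.034] w 11.4 g 50.0 q7 1.24
```

Emit:
servo_tool:
  commands: [0, 0, -4, 0, 0, 0, 0, 0, 0, -4, 0, 0, 0, 0]

```text
clock: 16.48
tool_pos: [0.6149, 0.1476, 0.0677]
tcp_rot: [0.0, -0.138, 0.99, -0.0]
contact_force: [2.2, -3.2, 0.6]
gripper_width: 0.0116
gripper_force: 50.0
```

```bash
python3 -c "from h import *;q()"
```

```text
t16.48 p [614.9 147.6  67.7] yaw 105.87 tilt 0.03 F [ 2.2 -3.2  0.6] M [-0.659 -0.601 -0.015] w 11.6 g 50.0 q7 1.18
```

Emit:
servo_tool:
  commands: [0, 0, -4, 0, 0, 0, 0, 0, 0, -4, 0, 0, 0, 0]

```text
clock: 16.73
tool_pos: [0.6149, 0.1475, 0.0676]
tcp_rot: [0.0, -0.103, 0.995, -0.0]
contact_force: [2.6, -3.7, 1.5]
gripper_width: 0.0117
gripper_force: 50.0
```

```bash
python3 -c "from h import *;q()"
```

```text
t16.73 p [614.9 147.5  67.6] yaw 101.87 tilt 0.03 F [ 2.6 -3.7  1.5] M [-0.731 -0.632  0.035] w 11.7 g 50.0 q7 1.11
```

Emit:
servo_tool:
  commands: [0, 0, -4, 0, 0, 0, 0, 0, 0, -4, 0, 0, 0, 0]

```text
clock: 16.98
tool_pos: [0.6149, 0.1474, 0.0676]
tcp_rot: [0.0, -0.069, 0.998, -0.0]
contact_force: [3.3, -4.2, 2.5]
gripper_width: 0.0118
gripper_force: 50.0
```

```bash
python3 -c "from h import *;q()"
```

```text
t16.98 p [614.9 147.4  67.6] yaw 97.86 tilt 0.04 F [ 3.3 -4.2  2.5] M [-0.91  -0.79   0.006] w 11.8 g 50.0 q7 1.05
```

Emit:
servo_tool:
  commands: [0, 0, -4, 0, 0, 0, 0, 0, 0, -4, 0, 0, 0, 0]

```text
clock: 17.23
tool_pos: [0.6149, 0.1473, 0.0676]
tcp_rot: [0.0, -0.034, 0.999, -0.0]
contact_force: [2.3, -5.5, 1.9]
gripper_width: 0.0115
gripper_force: 50.0
```

```bash
python3 -c "from h import *;q()"
```

```text
t17.23 p [614.9 147.3  67.6] yaw 93.87 tilt 0.05 F [ 2.3 -5.5  1.9] M [-0.972 -0.764  0.205] w 11.5 g 50.0 q7 0.98
```

Emit:
servo_tool:
  commands: [0, 0, -4, 0, 0, 0, 0, 0, 0, -4, 0, 0, 0, 0]

```text
clock: 17.48
tool_pos: [0.6149, 0.1474, 0.0676]
tcp_rot: [0.0, 0.001, 1.0, -0.0]
contact_force: [2.7, -5.4, 2.4]
gripper_width: 0.0118
gripper_force: 50.0
```

```bash
python3 -c "from h import *;q()"
```

```text
t17.48 p [614.9 147.4  67.6] yaw 89.91 tilt 0.06 F [ 2.7 -5.4  2.4] M [-1.113 -0.831  0.594] w 11.8 g 50.0 q7 0.92
```

Wing2 starts to bite at about 95° and is fully biting by about 91°. The target is −87°, so 177° more.

Emit:
servo_tool:
  commands: [0, 0, -7, 0, 0, 0, 0, 0, 0, -14, 0, 0, 0, 0, 0, 0, -21, 0, 0, 0, 0, 0, 0, -28, 0, 0, 0, 0, 0, 0, -35, 0, 0, 0, 0, 0, 0, -42, 0, 0, 0, 0, 0, 0, -49, 0, 0, 0, 0, 0, 0, -56, 0, 0, 0, 0]

```text
clock: 18.48
tool_pos: [0.6146, 0.1467, 0.0676]
tcp_rot: [0.0, 0.472, 0.882, -0.001]
contact_force: [1.2, -7.6, 4.9]
gripper_width: 0.012
gripper_force: 50.0
```

```bash
python3 -c "from h import *;q()"
```

```text
t18.48 p [614.6 146.7  67.6] yaw 33.72 tilt 0.12 F [ 1.2 -7.6  4.9] M [-1.724 -0.127  0.684] w 12.0 g 50.0 q7 0.02
```

Emit:
servo_tool:
  commands: [0, 0, -7, 0, 0, 0, 0, 0, 0, -14, 0, 0, 0, 0, 0, 0, -21, 0, 0, 0, 0, 0, 0, -28, 0, 0, 0, 0, 0, 0, -35, 0, 0, 0, 0, 0, 0, -42, 0, 0, 0, 0, 0, 0, -49, 0, 0, 0, 0, 0, 0, -56, 0, 0, 0, 0]

```text
clock: 19.48
tool_pos: [0.6139, 0.1465, 0.0676]
tcp_rot: [0.001, 0.83, 0.557, -0.001]
contact_force: [-3.0, -8.9, 8.0]
gripper_width: 0.0112
gripper_force: 50.0
```

```bash
python3 -c "from h import *;q()"
```

```text
t19.48 p [613.9 146.5  67.6] yaw -22.28 tilt 0.18 F [-3.  -8.9  8. ] M [-2.014  0.731  0.691] w 11.2 g 50.0 q7 -0.88
```

Now 64.7° more.

Emit:
servo_tool:
  commands: [0, 0, -7, 0, 0, 0, 0, 0, 0, -14, 0, 0, 0, 0, 0, 0, -21, 0, 0, 0, 0, 0, 0, -28, 0, 0, 0, 0, 0, 0, -35, 0, 0, 0, 0, 0, 0, -42, 0, 0, 0, 0, 0, 0, -49, 0, 0, 0, 0, 0, 0, -54, 0, 0, 0, 0]

```text
clock: 20.48
tool_pos: [0.6133, 0.1471, 0.0675]
tcp_rot: [0.001, 0.993, 0.12, -0.002]
contact_force: [-6.5, -7.5, 9.7]
gripper_width: 0.0119
gripper_force: 50.0
```

Emit:
servo_tool:
  commands: [0, 0, -5, 0, 0, 0, 0, 0, 0, -10.7, 0, 0, 0, 0, 0, 0, -10.7, 0, 0, 0, 0, 0, 0, -10.7, 0, 0, 0, 0]

```text
clock: 20.98
tool_pos: [0.6133, 0.1472, 0.0675]
tcp_rot: [0.001, 1.0, 0.029, -0.001]
contact_force: [-5.9, -7.5, 10.3]
gripper_width: 0.0115
gripper_force: 50.0
```

```bash
python3 -c "from h import *;q()"
```

```text
t20.98 p [613.3 147.2  67.5] yaw -86.73 tilt 0.20 F [-5.9 -7.5 10.3] M [-1.594  1.338  0.474] w 11.5 g 50.0 q7 -1.93
```

Emit:
servo_tool:
  commands: [0, 0, 0, 0, 0, 0, 45, 0, 0, 0, 0, 0, 0, 45, 0, 0, 0, 0, 0, 0, 45, 0, 0, 0, 0, 0, 30, 45, 0, 0, 0, 0, 0, 60, 45, 0, 0, 0, 0, 0, 80, 45, 0, 0, 0, 0, 0, 80, 45]

```text
clock: 21.85
tool_pos: [0.6153, 0.1483, 0.1488]
tcp_rot: [-0.0, 1.0, 0.026, 0.001]
contact_force: [0.3, -0.0, -0.5]
gripper_width: 0.0451
gripper_force: 0.0
```

Emit:
servo_tool:
  commands: [0, 0, 10.5, 8, -10, 0, 45, 0, 0, 21, 16, -20, 0, 45, 0, 0, 31.5, 24, -30, 0, 45, 0, 0, 42, 32, -40, 0, 45, 0, 0, 52.5, 40, -50, 0, 45, 0, 0, 63, 48, -60, 0, 45, 0, 0, 73.5, 56, -70, 0, 45, 0, 0, 84, 62, -78, 0, 45]

```text
clock: 22.85
tool_pos: [0.6762, 0.0694, 0.1456]
tcp_rot: [-0.001, 0.723, 0.691, -0.001]
contact_force: [-0.4, 0.4, -1.2]
gripper_width: 0.0451
gripper_force: 0.0
```

Emit:
servo_tool:
  commands: [0, 0, 10.5, 0, 0, 0, 45, 0, 0, 21, 0, 0, 0, 45, 0, 0, 26.2, 0, 0, 0, 45, 0, 0, 26.2, 0, 0, 0, 45, 0, 0, 26.2, 0, 0, 0, 45]

```text
clock: 23.48
tool_pos: [0.6763, 0.0699, 0.1467]
tcp_rot: [-0.0, 0.551, 0.834, -0.0]
contact_force: [0.6, -0.2, 0.6]
gripper_width: 0.0451
gripper_force: 0.0
```

```bash
python3 -c "
from h import *;q()
f=cams.grab_frame('wrist');cv2.imwrite('pics/g3.png',f['img'])"
```

```text
t23.48 p [676.3  69.9 146.7] yaw 23.10 tilt 0.06 F [ 0.6 -0.2  0.6] M [ 0.032 -0.111 -0.02 ] w 45.1 g 0.0 q7 0.04
```

View pics/g3.png

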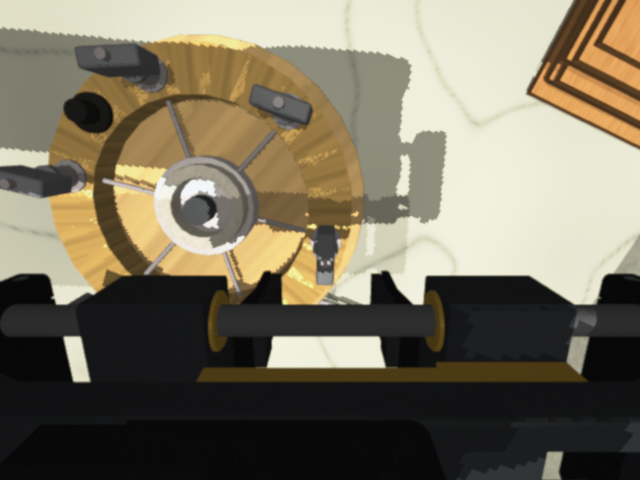

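Wing3 at (325,255) is the third wing clockwise from the valve at (88,112), and it is aligned with the gap. Descending.

Emit:
servo_tool:
  commands: [0, 0, 0, 0, -0.5, -30, 45, 0, 0, 0, 0, -0.5, -60, 45, 0, 0, 0, 0, -0.5, -79, 45, 0, 0, 0, 0, -0.5, -79, 45, 0, 0, 0, 0, -0.5, -79, 45]

```text
clock: 24.15
tool_pos: [0.6773, 0.0697, 0.0698]
tcp_rot: [0.001, 0.551, 0.835, 0.001]
contact_force: [-0.5, 0.4, 1.4]
gripper_width: 0.0451
gripper_force: 0.0
```

```bash
python3 -c "from h import *;q()"
```

```text
t24.15 p [677.3  69.7  69.8] yaw 23.19 tilt 0.10 F [-0.5  0.4  1.4] M [ 0.041 -0.087 -0.021] w 45.1 g 0.0 q7 0.01
```

Emit:
servo_tool:
  commands: [0, 0, 0, 0, 0, 0, 0, 0, 0, 0, 0, 0, 0, 0, 0, 0, 0, 0, 0, 0, 0, 0, 0, 0, 0, 0, 0, 0, 0, 0, 0, 0, 0, 0, 0]
  squeeze: 50

```text
clock: 24.78
tool_pos: [0.6763, 0.0691, 0.0687]
tcp_rot: [-0.0, 0.55, 0.835, -0.0]
contact_force: [-2.1, -1.7, 3.2]
gripper_width: 0.0115
gripper_force: 50.0
```

```bash
python3 -c "from h import *;q()"
```

```text
t24.77 p [676.3  69.1  68.7] yaw 23.20 tilt 0.04 F [-2.1 -1.7  3.2] M [-0.209  0.614  0.015] w 11.5 g 50.0 q7 0.01
```

Emit:
servo_tool:
  commands: [0, 0, -4, 0, 0, 0, 0, 0, 0, -4, 0, 0, 0, 0]

```text
clock: 25.02
tool_pos: [0.6764, 0.0692, 0.0687]
tcp_rot: [-0.0, 0.579, 0.815, -0.0]
contact_force: [-3.2, -2.4, 3.3]
gripper_width: 0.0118
gripper_force: 50.0
```

```bash
python3 -c "from h import *;q()"
```

```text
t25.02 p [676.4  69.2  68.7] yaw 19.22 tilt 0.04 F [-3.2 -2.4  3.3] M [-0.404  0.721  0.035] w 11.8 g 50.0 q7 -0.05
```

Emit:
servo_tool:
  commands: [0, 0, -4, 0, 0, 0, 0, 0, 0, -4, 0, 0, 0, 0]

```text
clock: 25.28
tool_pos: [0.6764, 0.0691, 0.0687]
tcp_rot: [-0.0, 0.607, 0.795, -0.0]
contact_force: [-4.1, -2.1, 4.0]
gripper_width: 0.0114
gripper_force: 50.0
```

```bash
python3 -c "from h import *;q()"
```

```text
t25.27 p [676.4  69.1  68.7] yaw 15.30 tilt 0.04 F [-4.1 -2.1  4. ] M [-0.537  0.905  0.004] w 11.4 g 50.0 q7 -0.11
```

Emit:
servo_tool:
  commands: [0, 0, -4, 0, 0, 0, 0, 0, 0, -4, 0, 0, 0, 0]

```text
clock: 25.52
tool_pos: [0.6764, 0.0692, 0.0687]
tcp_rot: [0.0, 0.634, 0.774, -0.0]
contact_force: [-4.6, -2.0, 5.8]
gripper_width: 0.0119
gripper_force: 50.0
```

```bash
python3 -c "from h import *;q()"
```

```text
t25.52 p [676.4  69.2  68.7] yaw 11.34 tilt 0.03 F [-4.6 -2.   5.8] M [-0.522  1.027 -0.043] w 11.9 g 50.0 q7 -0.18
```

Emit:
servo_tool:
  commands: [0, 0, -4, 0, 0, 0, 0, 0, 0, -4, 0, 0, 0, 0]

```text
clock: 25.78
tool_pos: [0.6765, 0.0692, 0.0687]
tcp_rot: [0.0, 0.66, 0.751, -0.0]
contact_force: [-4.0, -2.5, 5.0]
gripper_width: 0.0115
gripper_force: 50.0
```

```bash
python3 -c "from h import *;q()"
```

```text
t25.77 p [676.5  69.2  68.7] yaw 7.35 tilt 0.03 F [-4.  -2.5  5. ] M [-0.563  1.015  0.019] w 11.5 g 50.0 q7 -0.24
```

Emit:
servo_tool:
  commands: [0, 0, -4, 0, 0, 0, 0, 0, 0, -4, 0, 0, 0, 0]

```text
clock: 26.02
tool_pos: [0.6765, 0.0691, 0.0687]
tcp_rot: [0.0, 0.686, 0.727, -0.0]
contact_force: [-5.6, -2.3, 5.4]
gripper_width: 0.0119
gripper_force: 50.0
```

```bash
python3 -c "from h import *;q()"
```

```text
t26.02 p [676.5  69.1  68.7] yaw 3.35 tilt 0.03 F [-5.6 -2.3  5.4] M [-0.537  0.982  0.001] w 11.9 g 50.0 q7 -0.31
```

Emit:
servo_tool:
  commands: [0, 0, -4, 0, 0, 0, 0, 0, 0, -4, 0, 0, 0, 0]

```text
clock: 26.28
tool_pos: [0.6765, 0.0691, 0.0687]
tcp_rot: [0.0, 0.711, 0.703, -0.0]
contact_force: [-4.4, -3.2, 5.4]
gripper_width: 0.0117
gripper_force: 50.0
```

```bash
python3 -c "from h import *;q()"
```

```text
t26.27 p [676.5  69.1  68.7] yaw -0.66 tilt 0.03 F [-4.4 -3.2  5.4] M [-0.603  0.982 -0.078] w 11.7 g 50.0 q7 -0.37
```

Emit:
servo_tool:
  commands: [0, 0, -4, 0, 0, 0, 0, 0, 0, -4, 0, 0, 0, 0]

```text
clock: 26.52
tool_pos: [0.6765, 0.0691, 0.0687]
tcp_rot: [0.0, 0.735, 0.678, -0.0]
contact_force: [-4.7, -2.9, 5.4]
gripper_width: 0.0119
gripper_force: 50.0
```

```bash
python3 -c "from h import *;q()"
```

```text
t26.52 p [676.5  69.1  68.7] yaw -4.65 tilt 0.03 F [-4.7 -2.9  5.4] M [-0.567  0.95  -0.018] w 11.9 g 50.0 q7 -0.44
```

Emit:
servo_tool:
  commands: [0, 0, -4, 0, 0, 0, 0, 0, 0, -4, 0, 0, 0, 0]

```text
clock: 26.78
tool_pos: [0.6765, 0.0692, 0.0686]
tcp_rot: [0.0, 0.758, 0.652, -0.0]
contact_force: [-4.4, -3.0, 4.7]
gripper_width: 0.0119
gripper_force: 50.0
```

```bash
python3 -c "from h import *;q()"
```

```text
t26.77 p [676.5  69.2  68.6] yaw -8.60 tilt 0.05 F [-4.4 -3.   4.7] M [-0.632  0.917  0.486] w 11.9 g 50.0 q7 -0.50
```

Emit:
servo_tool:
  commands: [0, 0, -4, 0, 0, 0, 0, 0, 0, -4, 0, 0, 0, 0]

```text
clock: 27.02
tool_pos: [0.6765, 0.0692, 0.0687]
tcp_rot: [0.0, 0.78, 0.625, -0.0]
contact_force: [-4.1, -3.2, 6.0]
gripper_width: 0.012
gripper_force: 50.0
```

```bash
python3 -c "from h import *;q()"
```

```text
t27.02 p [676.5  69.2  68.7] yaw -12.60 tilt 0.05 F [-4.1 -3.2  6. ] M [-0.617  0.901  0.517] w 12.0 g 50.0 q7 -0.56
```

Emit:
servo_tool:
  commands: [0, 0, -4, 0, 0, 0, 0, 0, 0, -4, 0, 0, 0, 0]

```text
clock: 27.28
tool_pos: [0.6765, 0.0691, 0.0687]
tcp_rot: [0.0, 0.802, 0.598, -0.0]
contact_force: [-4.3, -2.6, 4.0]
gripper_width: 0.0117
gripper_force: 50.0
```

```bash
python3 -c "from h import *;q()"
```

```text
t27.27 p [676.5  69.1  68.7] yaw -16.60 tilt 0.05 F [-4.3 -2.6  4. ] M [-0.695  0.949  0.542] w 11.7 g 50.0 q7 -0.63
```

Wing3's bite is centred at about −7°, so the target is −97° and I have 80.4° more to turn.

Emit:
servo_tool:
  commands: [0, 0, -6, 0, 0, 0, 0, 0, 0, -12, 0, 0, 0, 0, 0, 0, -18, 0, 0, 0, 0, 0, 0, -24, 0, 0, 0, 0, 0, 0, -30, 0, 0, 0, 0, 0, 0, -36, 0, 0, 0, 0, 0, 0, -42, 0, 0, 0, 0, 0, 0, -48, 0, 0, 0, 0]

```text
clock: 28.28
tool_pos: [0.6766, 0.069, 0.0686]
tcp_rot: [0.001, 0.976, 0.219, -0.0]
contact_force: [-3.6, -2.7, 5.2]
gripper_width: 0.0121
gripper_force: 50.0
```

Emit:
servo_tool:
  commands: [0, 0, -6, 0, 0, 0, 0, 0, 0, -12, 0, 0, 0, 0, 0, 0, -18, 0, 0, 0, 0, 0, 0, -24, 0, 0, 0, 0, 0, 0, -28, 0, 0, 0, 0, 0, 0, -32.4, 0, 0, 0, 0, 0, 0, -32.4, 0, 0, 0, 0, 0, 0, -32.4, 0, 0, 0, 0]

```text
clock: 29.28
tool_pos: [0.6766, 0.0689, 0.0687]
tcp_rot: [0.001, 0.998, -0.061, 0.0]
contact_force: [-3.4, -3.2, 5.3]
gripper_width: 0.0118
gripper_force: 50.0
```

```bash
python3 -c "from h import *;q()"
```

```text
t29.27 p [676.6  68.9  68.7] yaw -96.96 tilt 0.07 F [-3.4 -3.2  5.3] M [-0.738  0.973  0.509] w 11.8 g 50.0 q7 -1.93
```

Emit:
servo_tool:
  commands: [0, 0, 0, 0, 0, 0, 45, 0, 0, 0, 0, 0, 0, 45, 0, 0, 0, 0, 0, 0, 45, 0, 0, 0, 0, 0, 40, 45, 0, 0, 0, 0, 0, 80, 45, 0, 0, 0, -30, 0, 130, 45, 0, 0, 0, -80, -10, 170, 45, 0, 0, 0, -130, -25, 200, 45]

```text
clock: 30.28
tool_pos: [0.5457, 0.0448, 0.2702]
tcp_rot: [-0.0, 0.998, -0.062, 0.001]
contact_force: [-0.4, -0.7, 1.5]
gripper_width: 0.045
gripper_force: 0.0
```

Emit:
servo_tool:
  commands: [0, 0, 10, -10, -10, 0, 45, 0, 0, 20, -15, -10, 0, 45, 0, 0, 30, -15, -10, 0, 45, 0, 0, 30, -15, -10, 0, 45, 0, 0, 30, -15, -10, 0, 45]

```text
clock: 30.9
tool_pos: [0.5317, 0.0345, 0.2685]
tcp_rot: [0.0, 0.981, 0.196, 0.0]
contact_force: [-0.1, -0.3, -0.6]
gripper_width: 0.0452
gripper_force: 0.0
```

Run:
```python
from h import *
q();f=cams.grab_frame("wrist");im=f["img"]
C=np.array([.5775,.055]);s=.0005;N=600
T=np.linalg.inv(f["cam_to_world"]);K=np.array([[f["fx"],0,f["cx"]],[0,f["fy"],f["cy"]],[0,0,1]])
W=np.array([[0,-s,C[0]+s*N/2],[-s,0,C[1]+s*N/2],[0,0,.096],[0,0,1]])
cv2.imwrite("pics/fin.png",cv2.warpPerspective(im,K@(T[:3]@W),(N,N),flags=cv2.INTER_LINEAR|cv2.WARP_INVERSE_MAP))
```

```text
t30.90 p [531.7  34.5 268.5] yaw -67.40 tilt 0.01 F [-0.1 -0.3 -0.6] M [-0.016 -0.021  0.012] w 45.2 g 0.0 q7 -1.35
```

View pics/fin.png

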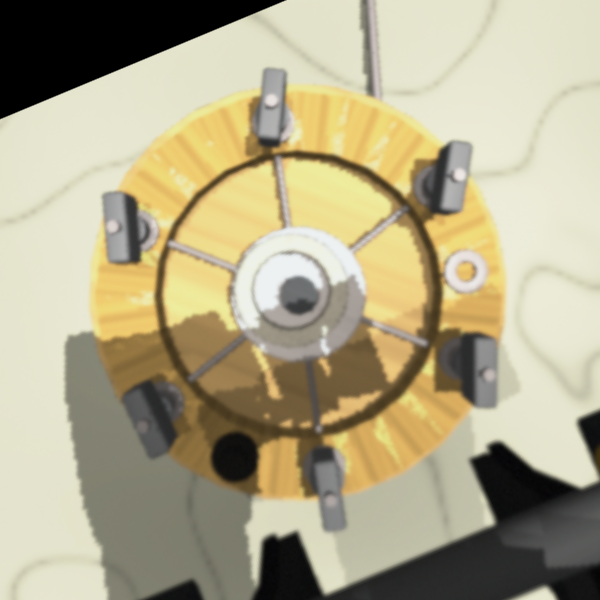

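The wing angles match what I commanded: wing1 about 27°, wing2 about 5°, wing3 about −4°. The other wings, washer and tape have not moved. Handing in.

```bash
python3 -c "from rig import arm;print(arm.sign_off())"
```

```text
the job is handed in; nothing more can be done
None
```

I tightened nipples 1, 2 and 3 by one, two and one quarter turns past their felt bite, let all three go and handed the job in at about 31 s; no verdict came back.

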